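# Check the vial crimper's hand lever against its stop

### The arm

A 7-joint arm with a two-finger parallel gripper is mounted at the origin on the work surface. World frame = base frame: x ahead of the robot, y to its left, z up, the work surface at z = 0. Lengths are in m, angles in rad, forces in N, time in s.
With the tool pointing down it reaches from about 0.4 to 0.85 m from the base axis. Payload 10.4 kg.
Tool frame: the origin (TCP) lies at the very end of the fingers, on their centre line; the grasp point (between the pads) lies 19 mm behind it; z points along the fingers, y is the line along which they close (so a half turn about z gives the same grasp; the last joint's range is limited). The gripper opens to 85 mm and grips with 20 to 120 N. Pads are 22 mm wide; open, the fingers measure 114 mm over their backs; the gripper's body (76 mm by 85 mm) begins 54 mm behind the grasp point. The pads swing forward as they close: fully open they stand 13 mm farther back than shut.
Start: joints at [1.208, 0.332, -0.065, 1.46, 0.022, 1.35, -0.088], TCP at [0.208, -0.589, 0.208] pointing down, gripper open.
Joint ranges: [-2.6, 2.6], [-0.5, 2.12], [-1.47, 1.34], [0.16, 2.42], [-1.27, 4.41], [0.06, 2.06], [-2.6, 2.6]. Speed limits (rad/s): [2.22, 2.22, 2.79, 2.79, 3.14, 3.14, 3.14].

### API

Orientations are given as a unit quaternion [x, y, z, w].
In Python, from rig import monitor, snapshot, sign_off gives the robot as it stands.
- The arm moves only by the tool send_rows, never from a script. Its argument "moves" is a list of rows, each a list of 2 entries, a list of its own where there are three numbers: the shift along the tool's x, y, z in units of 200 mm (1.0 is 200 mm), then the turn about the tool's z in units of pi rad (1.0 is pi rad). In form: [[[tx, ty, tz], twist], ...]. A call has 1 to 10 rows; each row shifts and turns the commanded pose from where the row before left it, along the tool's axes as they then stand; what a row does not reach is not made up. A row lasts 1/8 s, in which the tool goes at most 62.5 mm and 10.7 degrees, less where a joint would pass 70% of its speed; a pose out of reach is approached as far as the arm can. A call with a number of a shift or a turn outside -1 to 1 is refused whole. A call with a gripper value outside its range is refused whole. "claw" is the closure, from -1 (fully open) to 1 (shut), set as the call begins (left out, the last holds). The fingers move at their own pace and stop on an object; "grip_force" is the grip in N (left out, the last holds). Time passes only in rows, so rows that do not move let the fingers close. It gives the time, the measured TCP pose, the force, the opening and the grip force at its end, in the units of the state.
- monitor.state(): the state, without advancing time (a new reading comes with each control period).
- snapshot(name): name is "scene" or "top"; returns a dict with "pixels" (400x640x3 uint8, red, green, blue), "fovy" (degrees; the focal length in pixels is half the picture's height over the tangent of half this angle, whatever the lens; pixels are square), "cx", "cy" (the principal point, pixels), "dist" ([k1, k2, p1, p2, k3] as OpenCV has them; the pictures are not rectified), "view" (4x4, takes a point from world to camera coordinates). Camera axes: x right, y up, looking along -z (the intrinsics and any distortion apply to the point x, -y, -z); pixel columns grow to the right and rows downward; lengths in m; the calibration is good to about 2 mm. A picture is of the moment at which its call begins. There is no depth.
- sign_off(): hands the job in; it is judged then, once.
The state is a dict: "t": time; "qpos": joint angles; "joint_velocities": joint speeds; "joint_torque": joint torques, N m; "tool_pos": TCP position; "orientation": TCP orientation; "contact_force": force on the tool from outside, world axes, zero at the start; "torque": the same for the moment, N m; "opening": finger opening in m; "grasp_force": force on a finger pad.
Only numpy, scipy, OpenCV 4.12 (cv2) and the standard library are available. Lean on these libraries where they do the work, as an engineer would, in place of code of your own. Each camera call takes 0.05 s, during which the arm holds its last target. There are 200 camera calls.

### The job

Check the stop of the bench vial crimper: without gripping anything, press the red hand lever in towards its fixed bar with the backs of the fingers until it comes up against its stop, short of the bar, then let it spring all the way back out. Press it in to the stop a second time and keep holding it there, without forcing it: the program finishes while the fingers still press the lever against its stop. Do not put a finger between the lever and the bar, and leave the bar and the glassware and other things around it alone.

Things in the scene. Friction and masses are not known exactly. Their poses are not given: they have to be found in the camera images.
- crimper: Bench vial crimper, bolted down: grey base plate 150 x 130 mm, column, blue head (top at 178 mm) and, side by side 130 mm above the bench, a fixed black bar and a red hand lever, both running from the head towards the crimper's +y. Origin: on the bench under the head, z up. The lever is on the bar's -x side, nearer the robot. Beyond y = 50 mm the space under both is free.
- lever (a joint): Lever angle, rad: 0 = fully out (rest), 0.30 = against its built-in stop, still about 20 mm short of the bar. Swings level about a vertical pin, clockwise from above as it is pressed in. At 0 it points 0.36 rad anticlockwise of the crimper's +y. Spring return: at lever_press 2 N starts it, 6 N brings it to the stop; beyond that it is hard.
- lever_pivot (a point): Centre of the lever's pin, at mid-height of the lever (130 mm above the bench); fixed on the crimper at (-12, 20) mm in the crimper's frame.
- lever_press (a point): Point on the red lever's outer face (away from the bar), 120 mm along it from the pin and 8 mm outside the pin's line, at mid-height; moves with the lever. x axis: square into the lever, towards the bar; y: along it to the tip. The lever is a blade 22 mm high (z 119 to 141 mm), 10 mm thick, with a 24 mm ball standing out at its tip, 156 mm from the pin.
- bar_mid (a point): Point on the fixed bar, a round black grip 23 mm in diameter, 115 mm long, level along the crimper's +y. The point: on its centre line at (16, 140, 130) mm in the crimper's frame; the bar ends 35 mm beyond. Not to be touched.
- lining_mid (a point): Middle of the inner face of the black strip, 3 x 136 x 18 mm, on the lever's inner face (the one facing the bar). 98 mm from the pin. Not to be touched by the fingers: they stay on the outer side.
- red_dish: Single closed red culture dish lying on the bench, 91 mm in diameter, 17 mm high; origin under its centre. To be left alone.
- dish_stack: Stack of four culture dishes taped together, 91 mm in diameter, 66 mm high; origin under its centre. To be left alone.
- vial_a: Amber vial, silver cap, 23 mm in diameter, 74 mm high, standing; origin under its centre. To be left alone.
- vial_b: Amber vial, blue cap, 23 mm in diameter, 74 mm high, standing; origin under its centre. To be left alone.
- dropper: White dropper bottle, 36 mm in diameter, 85 mm high, standing; origin under its centre. To be left alone.
- tube_rack: White tube rack with capped tubes, 110 x 200 x 111 mm; origin under its centre. To be left alone.
- marker: Marker pen lying on the bench, 130 mm long, 13 mm thick; origin under its middle. To be left alone.

How it is judged:
On the way, in this order (a step that is already met when the one before it is completed fails the run):
1. the lever is pressed in against its stop by the fingers (value of joint lever above 0.28 rad and contact force between the fingers and lever above 2 N), for 0.2 s.
2. the lever is let all the way back out (value of joint lever below 0.02 rad), for 0.2 s.
3. the lever is pressed in against its stop again (all of step 1), for 0.2 s.
At the end, for the whole second after the job is handed in: The lever is at rest within 0.02 rad of its stop (above 0.28 rad), pressed there by the fingers with 2 to 50 N, and every loose thing is within 20 mm of where it stood (all of step 3 and contact force between the fingers and lever below 50 N and velocity of joint lever between -0.05 and 0.05 rad/s and distance of each of red_dish, dish_stack, vial_a, vial_b, dropper, tube_rack, marker from where it was at the start of the episode below 0.02 m); the arm keeps its last pose, push and grip.
It fails at once if the lever is forced: pressed with more than 50 N (contact force between the fingers and lever above 50 N).
It fails at once if a finger gets behind the lever (touches its inner lining) (contact force between the fingers and lever_c2 above 0.5 N).
It fails at once if the fingers touch the fixed bar (contact force between the fingers and crimper_c5 above 0.5 N or contact force between the fingers and crimper_c6 above 0.5 N).
It fails at once if the lever is worked by the arm or gripper body, not the fingers (value of joint lever above 0.15 rad and contact force between the fingers and lever below 0.1 N and contact force between the arm and lever above 1 N).
It fails at once if a bystander (dish, stack, vial, dropper, tube rack or marker) is moved or lifted by more than 20 mm (distance of any of red_dish, dish_stack, vial_a, vial_b, dropper, tube_rack, marker from where it was at the start of the episode above 0.02 m).
It also fails if it takes over 48 s, if anything falls off the work surface, if the arm or the gripper's body presses on something with over 40 N, if the wrist force passes 120 N, or if a joint passes its speed limit or range.

## Working session

There is one attempt and no reset: what is moved stays moved. The work goes in short steps, Python scripts to look and compute and a tool call to move; the robot and the scene stay as the last step left them, time stands still between calls to the robot, and variables do not carry over. Pictures are saved under pics/ and viewed, at most 10 in all, crops included, and the job is handed in when it is done.

Besides the shell and the picture viewer there is one more tool, called after ">>>" by a JSON object that holds its "name" and its "arguments". send_rows: Moves the arm, as the interface text tells. Shifts and turns lie within -1 to 1; 1 stands for 200 mm of shift or pi rad of turn. Its arguments: {"type":"object","properties":{"moves":{"type":"array","items":{"type":"array"}},"claw":{"type":"number"},"grip_force":{"type":"number"}},"required":["moves"]}

```bash
mkdir -p pics
python3 - <<'E'
from rig import monitor, snapshot
import cv2,json,numpy as np
s=monitor.state()
for k,v in s.items(): print(k,np.round(v,3).tolist())
for n in("scene","top"):
    d=snapshot(n); cv2.imwrite(f"pics/{n}0.png",d["pixels"][...,::-1]); 
    np.save(f"pics/{n}0.npy",d,allow_pickle=True)
    print(n,d["fovy"],d["cx"],d["cy"],d["dist"]); print(np.round(d["view"],3).tolist())
E
```

```text
t 0.0
qpos [1.208, 0.333, -0.065, 1.461, 0.022, 1.35, -0.088]
joint_velocities [0.002, 0.001, -0.002, 0.001, 0.002, 0.0, 0.001]
joint_torque [0.0, -62.545, 0.049, -39.159, 0.016, 0.01, 0.0]
tool_pos [0.208, -0.589, 0.207]
orientation [0.986, 0.169, -0.0, -0.001]
contact_force [0.135, -0.59, -0.442]
torque [-0.034, -0.014, 0.041]
grasp_force 0.0
opening 0.086
scene 54.841357079664746 321.8878877801118 206.50376503339598 [-0.03302763  0.          0.          0.          0.        ]
[[-0.692, 0.721, -0.02, 0.496], [-0.434, -0.394, 0.81, 0.143], [0.576, 0.57, 0.586, -1.74], [0.0, 0.0, 0.0, 1.0]]
top 50.58945427989366 320.2752866434388 195.12761350008333 [-0.10713873  0.          0.          0.          0.        ]
[[0.021, -1.0, -0.007, -0.11], [0.988, 0.02, 0.152, -0.602], [-0.152, -0.01, 0.988, -1.662], [0.0, 0.0, 0.0, 1.0]]
```

View pics/top0.png

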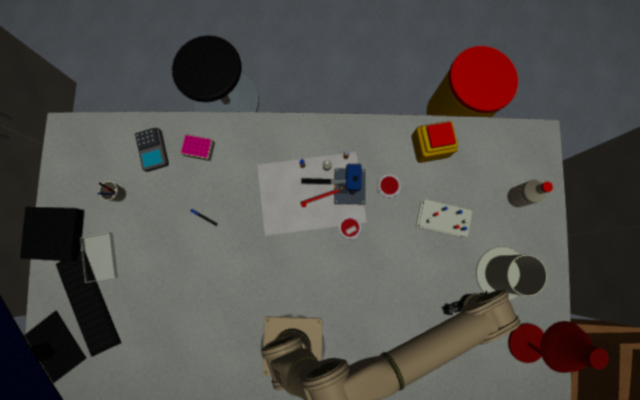

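View pics/scene0.png

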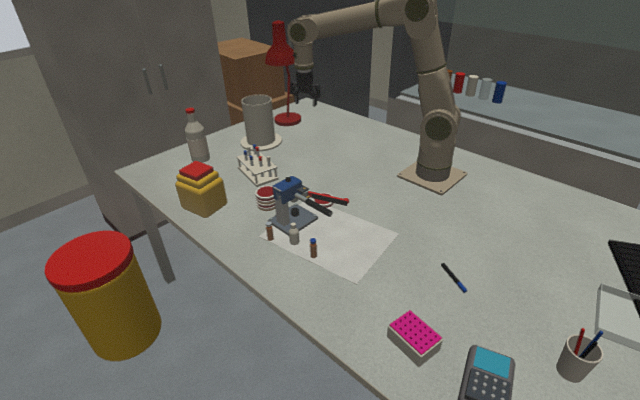

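The top view shows the crimper's blue head at about (350,178), the black bar at (303–335,181), and the red lever running from (343,188) to its ball at (304,204). The red dishes are at (350,228) and (390,185), with the vials and dropper behind the bar. The scene view shows the lever and bar at about (310–348,200).

```bash
cat > h.py <<'E'
import numpy as np,cv2
def ray(d,uv):
    f=200/np.tan(np.radians(d["fovy"]/2)); K=np.array([[f,0,d["cx"]],[0,f,d["cy"]],[0,0,1]])
    p=cv2.undistortPoints(np.array(uv,float).reshape(-1,1,2),K,np.array(d["dist"],float)).reshape(-1,2)
    V=np.array(d["view"]); R,t=V[:3,:3],V[:3,3]
    return -R.T@t, (np.c_[p[:,0],-p[:,1],-np.ones(len(p))])@R
def onz(d,uv,z):
    o,r=ray(d,uv); return o+r*((z-o[2])/r[:,2])[:,None]
def proj(d,P):
    f=200/np.tan(np.radians(d["fovy"]/2)); K=np.array([[f,0,d["cx"]],[0,f,d["cy"]],[0,0,1]])
    V=np.array(d["view"]); R,t=V[:3,:3],V[:3,3]; F=np.diag([1,-1,-1.])
    return cv2.projectPoints(np.array(P,float).reshape(-1,1,3),cv2.Rodrigues(F@R)[0],F@t,K,np.array(d["dist"],float))[0].reshape(-1,2)
E
python3 - <<'E'
from h import *
d=np.load("pics/top0.npy",allow_pickle=True).item(); im=d["pixels"].astype(int); r,g,b=im[...,0],im[...,1],im[...,2]
sub=np.zeros(r.shape,bool); sub[140:250,255:415]=1
red=sub&(r>90)&(g<60)&(b<60); blue=sub&(b>r+40)&(b>60); blk=sub&(im.max(2)<50)
for nm,m,z in(("red",red,.13),("blue",blue,.178),("black",blk,.14)):
    n,l,st,c=cv2.connectedComponentsWithStats(m.astype(np.uint8))
    for i in range(1,n):
        if st[i,4]<12: continue
        vu=np.argwhere(l==i); P=onz(d,vu[:,::-1],z)[:,:2]
        rc=cv2.minAreaRect((P*1000).astype(np.float32)); q=P-P.mean(0); w,v=np.linalg.eigh(q.T@q); a=v[:,1]*np.sign(v[1,1]); s=q@a
        print(nm,st[i].tolist(),P.mean(0).round(3),"rect",np.round(rc[0]),np.round(rc[1]),round(rc[2],1),"dir deg from +y ccw",np.degrees(np.arctan2(-a[0],a[1])).round(1),"ends",(P.mean(0)+a*s.min()).round(3),(P.mean(0)+a*s.max()).round(3))
big=cv2.resize(d["pixels"][140:250,250:410,::-1],None,fx=5,fy=5,interpolation=cv2.INTER_CUBIC); cv2.imwrite("pics/t1.png",cv2.convertScaleAbs(big,alpha=1.6))
d=np.load("pics/scene0.npy",allow_pickle=True).item()
big=cv2.resize(d["pixels"][140:270,220:380,::-1],None,fx=4.5,fy=4.5,interpolation=cv2.INTER_CUBIC); cv2.imwrite("pics/s1.png",big)
E
```

```text
red [381, 177, 17, 17, 242] [ 0.636 -0.363] rect [ 637. -363.] [62. 63.] 89.9 dir deg from +y ccw 54.6 ends [ 0.664 -0.382] [ 0.609 -0.343]
red [301, 189, 38, 18, 123] [ 0.584 -0.09 ] rect [586. -95.] [ 20. 152.] 25.0 dir deg from +y ccw 22.5 ends [ 0.615 -0.165] [ 0.557 -0.025]
red [341, 219, 18, 17, 183] [ 0.474 -0.21 ] rect [ 472. -212.] [62. 62.] 45.8 dir deg from +y ccw 18.1 ends [ 0.485 -0.242] [ 0.464 -0.179]
blue [300, 159, 4, 5, 16] [ 0.713 -0.025] rect [713. -25.] [16. 11.] 1.6 dir deg from +y ccw -87.4 ends [ 0.705 -0.026] [ 0.721 -0.025]
blue [347, 164, 14, 25, 308] [ 0.658 -0.222] rect [ 659. -222.] [92. 49.] 0.6 dir deg from +y ccw -89.7 ends [ 0.613 -0.222] [ 0.706 -0.221]
black [353, 176, 5, 5, 21] [ 0.659 -0.23 ] rect [ 659. -230.] [16. 15.] 0.5 dir deg from +y ccw 72.9 ends [ 0.667 -0.233] [ 0.651 -0.228]
black [302, 179, 29, 5, 129] [ 0.645 -0.083] rect [645. -81.] [ 16. 107.] 1.1 dir deg from +y ccw -0.4 ends [ 0.645 -0.135] [ 0.646 -0.027]
black [339, 183, 21, 12, 110] [ 0.614 -0.2  ] rect [ 617. -207.] [79. 39.] 80.7 dir deg from +y ccw -17.3 ends [ 0.601 -0.242] [ 0.625 -0.166]
```

View pics/t1.png

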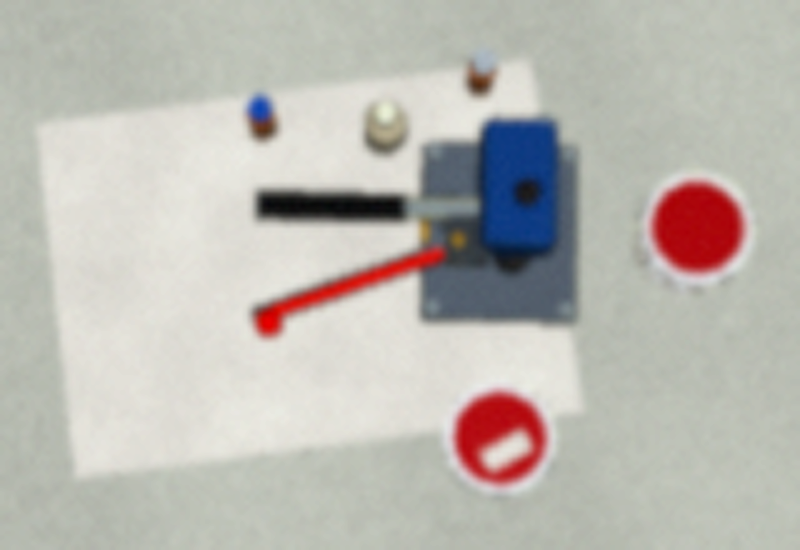

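View pics/s1.png

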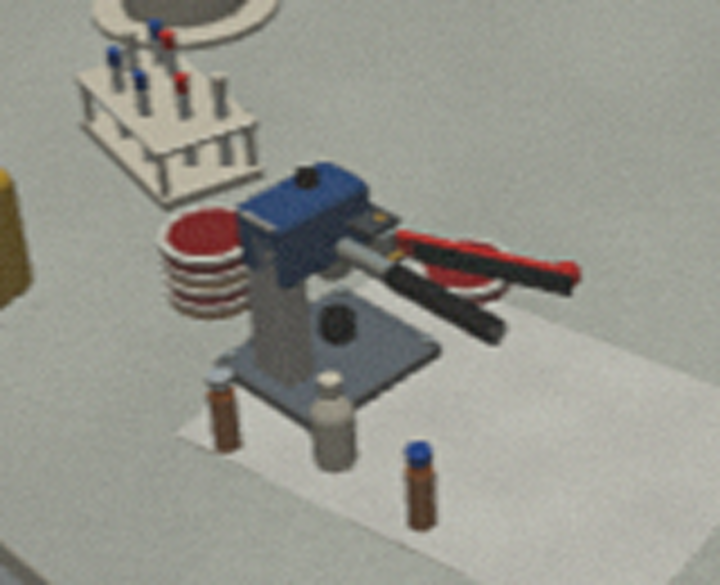

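The blow-up confirms the layout. The bar lies along world +y (yaw ≈ 0), the lever is about 22.5° anticlockwise of it with its ball at the tip, and the near dish is well clear of the lever's outer side. Both bar and lever ends put the crimper origin at about (0.629, −0.200). I'll shut the gripper and turn it so a finger's back faces +x.

>>> {"name": "send_rows", "arguments": {"moves": [[[0, 0, -0.02], -0.0586], [[0, 0, -0.02], -0.0586], [[0, 0, -0.02], -0.0586], [[0, 0, -0.02], -0.0586], [[0, 0, 0], -0.0586], [[0, 0, 0], -0.0586], [[0, 0, 0], -0.0586], [[0, 0, 0], 0]], "claw": 1, "grip_force": 20}}

```text
t: 1.1
tool_pos: [0.2082, -0.5891, 0.2231]
orientation: [0.687, 0.727, 0.0, -0.0]
contact_force: [0.8, 0.4, 1.1]
opening: 0.0002
grasp_force: 0.0
```

>>> {"name": "send_rows", "arguments": {"moves": [[[0.21, 0.14, 0], 0], [[0.21, 0.14, 0], 0], [[0.21, 0.14, 0], 0], [[0.21, 0.14, 0], 0], [[0.21, 0.14, 0], 0], [[0.21, 0.14, 0], 0], [[0.21, 0.14, 0], 0], [[0.21, 0.14, 0], 0], [[0.21, 0.14, 0], 0], [[0.21, 0.14, 0], 0]]}}

```text
t: 2.35
tool_pos: [0.4642, -0.1524, 0.2236]
orientation: [0.688, 0.725, -0.0, 0.0]
contact_force: [0.9, -0.5, -0.6]
opening: -0.0004
grasp_force: 0.0
```

>>> {"name": "send_rows", "arguments": {"moves": [[[0, 0, 0], 0], [[0, 0, 0], 0], [[0, 0, 0], 0]]}}

```text
t: 2.72
tool_pos: [0.4631, -0.155, 0.2234]
orientation: [0.688, 0.726, -0.0, -0.0]
contact_force: [0.7, 0.4, -0.6]
opening: -0.0001
grasp_force: 0.0
```

>>> {"name": "send_rows", "arguments": {"moves": [[[0.21, 0.14, 0], 0], [[0.21, 0.14, 0], 0], [[0, 0, 0.1], 0], [[0, 0, 0.2], 0], [[0, 0, 0.2], 0], [[0, 0, 0.075], 0], [[0, 0, 0], 0], [[0, 0, 0], 0], [[0, 0, 0], 0]]}}

```text
t: 3.85
tool_pos: [0.5156, -0.0669, 0.1098]
orientation: [0.686, 0.727, 0.0, 0.001]
contact_force: [-0.2, 0.8, 0.1]
opening: -0.0001
grasp_force: 0.0
```

Run:
```python
from h import *
from rig import snapshot
a=[]
for n,(y0,y1,x0,x1) in(("top",(150,250,270,390)),("scene",(140,250,240,390))):
    d=snapshot(n); a.append(cv2.resize(cv2.convertScaleAbs(d["pixels"][y0:y1,x0:x1,::-1],alpha=1.5),(400,400*(y1-y0)//(x1-x0)),interpolation=cv2.INTER_CUBIC)[:290])
h=min(i.shape[0] for i in a); cv2.imwrite("pics/a2.png",np.hstack([i[:h] for i in a]))
```

```text
(no output)
```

View pics/a2.png

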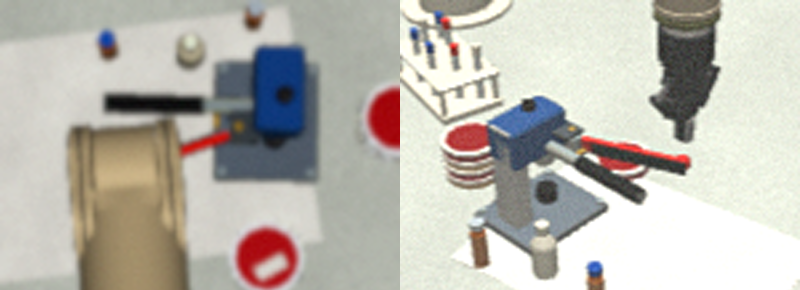

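The fingertips are on the robot side of the lever, near the ball. I'll advance towards it.

>>> {"name": "send_rows", "arguments": {"moves": [[[0, 0.05, 0], 0], [[0, 0.05, 0], 0], [[0, 0.04, 0], 0], [[0, 0.02, 0], 0], [[0, 0.02, 0], 0], [[0, 0, 0], 0]]}}

```text
t: 4.7
tool_pos: [0.5508, -0.0646, 0.1085]
orientation: [0.686, 0.727, -0.0, -0.0]
contact_force: [-0.3, -0.1, 0.8]
opening: 0.0001
grasp_force: 0.0
```

>>> {"name": "send_rows", "arguments": {"moves": [[[0, 0.02, 0], 0], [[0, 0.02, 0], 0], [[0, 0.02, 0], 0], [[0, 0, 0], 0]]}}

```text
t: 5.2
tool_pos: [0.5627, -0.0637, 0.1084]
orientation: [0.686, 0.727, -0.0, -0.0]
contact_force: [-3.4, 1.8, 0.6]
opening: -0.0004
grasp_force: 1.5
```

>>> {"name": "send_rows", "arguments": {"moves": [[[0, 0.02, 0], 0], [[0, 0.02, 0], 0], [[0, 0, 0], 0]]}}

```text
t: 5.58
tool_pos: [0.5708, -0.0633, 0.1084]
orientation: [0.686, 0.727, 0.0, -0.0]
contact_force: [-3.5, 2.3, 1.0]
opening: 0.0002
grasp_force: 1.9
```

Contact came where predicted. The stop is expected near x ≈ 0.588.

>>> {"name": "send_rows", "arguments": {"moves": [[[0, 0.02, 0], 0], [[0, 0.02, 0], 0], [[0, 0.01, 0], 0], [[0, 0, 0], 0]]}}

```text
t: 6.08
tool_pos: [0.5804, -0.0624, 0.1084]
orientation: [0.686, 0.727, -0.0, -0.0]
contact_force: [-5.4, 2.5, 0.9]
opening: 0.0001
grasp_force: 2.6
```

>>> {"name": "send_rows", "arguments": {"moves": [[[0, 0.01, 0], 0], [[0, 0.01, 0], 0], [[0, 0, 0], 0]]}}

```text
t: 6.45
tool_pos: [0.5843, -0.0618, 0.1084]
orientation: [0.686, 0.727, -0.0, -0.001]
contact_force: [-5.8, 3.7, 1.8]
opening: -0.0003
grasp_force: 2.8
```

>>> {"name": "send_rows", "arguments": {"moves": [[[0, 0.01, 0], 0], [[0, 0, 0], 0]]}}

```text
t: 6.7
tool_pos: [0.5862, -0.0618, 0.1084]
orientation: [0.686, 0.727, -0.0, -0.001]
contact_force: [-5.2, 4.1, 2.0]
opening: -0.0001
grasp_force: 3.0
```

>>> {"name": "send_rows", "arguments": {"moves": [[[0, 0.005, 0], 0], [[0, 0, 0], 0]]}}

```text
t: 6.95
tool_pos: [0.5871, -0.0616, 0.1084]
orientation: [0.686, 0.727, -0.0, -0.001]
contact_force: [-5.8, 4.7, 1.7]
opening: 0.0002
grasp_force: 3.0
```

>>> {"name": "send_rows", "arguments": {"moves": [[[0, 0.005, 0], 0], [[0, 0, 0], 0]]}}

```text
t: 7.2
tool_pos: [0.5881, -0.0614, 0.1084]
orientation: [0.686, 0.728, -0.0, -0.001]
contact_force: [-6.6, 4.5, 1.0]
opening: -0.0002
grasp_force: 3.1
```

>>> {"name": "send_rows", "arguments": {"moves": [[[0, 0.005, 0], 0], [[0, 0, 0], 0]]}}

```text
t: 7.45
tool_pos: [0.5891, -0.0613, 0.1084]
orientation: [0.686, 0.728, -0.0, -0.001]
contact_force: [-7.2, 5.1, 1.8]
opening: -0.0002
grasp_force: 3.2
```

>>> {"name": "send_rows", "arguments": {"moves": [[[0, 0.005, 0], 0], [[0, 0, 0], 0]]}}

```text
t: 7.7
tool_pos: [0.59, -0.0612, 0.1084]
orientation: [0.686, 0.728, -0.0, -0.001]
contact_force: [-6.2, 5.0, 2.2]
opening: -0.0002
grasp_force: 3.3
```

>>> {"name": "send_rows", "arguments": {"moves": [[[0, 0.005, 0], 0], [[0, 0, 0], 0]]}}

```text
t: 7.95
tool_pos: [0.591, -0.0612, 0.1084]
orientation: [0.686, 0.728, -0.0, -0.001]
contact_force: [-6.7, 5.4, 3.0]
opening: 0.0002
grasp_force: 3.3
```

>>> {"name": "send_rows", "arguments": {"moves": [[[0, 0.005, 0], 0], [[0, 0, 0], 0]]}}

```text
t: 8.2
tool_pos: [0.5918, -0.061, 0.1083]
orientation: [0.686, 0.728, -0.0, -0.001]
contact_force: [-8.2, 5.8, 3.1]
opening: -0.0001
grasp_force: 4.2
```

>>> {"name": "send_rows", "arguments": {"moves": [[[0, 0.005, 0], 0], [[0, 0, 0], 0]]}}

```text
t: 8.45
tool_pos: [0.5921, -0.061, 0.1082]
orientation: [0.686, 0.728, -0.001, -0.002]
contact_force: [-12.2, 5.4, 4.8]
opening: 0.0001
grasp_force: 6.2
```

Run:
```python
from h import *
from rig import snapshot
d=snapshot("scene"); im=d["pixels"].astype(int)
pin=np.array([.617,-.18,.13])
for a in(0,.2,.25,.3):
    t=.36-a; u=np.array([-np.sin(t),np.cos(t),0]); o=np.array([-np.cos(t),-np.sin(t),0])
    print(a,"tip lining",proj(d,[pin+156*.001*u, pin+.168*u]).round(1).tolist())
r,g,b=im[...,0],im[...,1],im[...,2]; m=(r>100)&(g<60)&(b<60); m[:, :300]=0;m[:,380:]=0;m[:170]=0;m[250:]=0
for i in range(300,380):
    v=np.flatnonzero(m[:,i]); 
    if len(v) and i%4==0: print(i,v.min(),v.max())
cv2.imwrite("pics/s3.png",cv2.resize(d["pixels"][160:240,270:390,::-1],None,fx=6,fy=6,interpolation=cv2.INTER_CUBIC))
```

```text
0 tip lining [[344.5, 201.6], [347.7, 202.3]]
0.2 tip lining [[340.5, 206.2], [343.5, 207.3]]
0.25 tip lining [[339.3, 207.3], [342.1, 208.5]]
0.3 tip lining [[337.9, 208.4], [340.7, 209.6]]
308 192 193
312 194 195
316 196 196
320 198 198
324 194 200
328 199 202
332 203 204
336 205 206
340 206 208
```

View pics/s3.png

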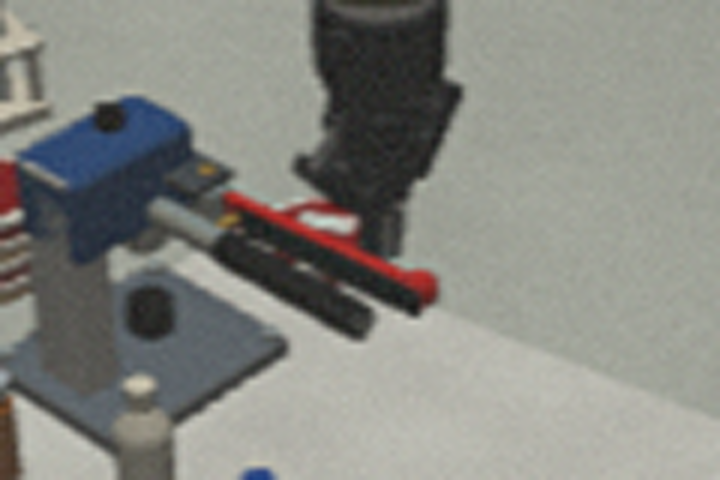

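The picture shows the lever nearly parallel to the bar with a gap left, and the ball at crop pixel (425,287). The fingers are on the outer side. The force has started rising steeply, so this is the stop. I'll firm it slightly, hold, then back off fully.

>>> {"name": "send_rows", "arguments": {"moves": [[[0, 0.005, 0], 0], [[0, 0, 0], 0], [[0, 0, 0], 0], [[0, 0, 0], 0]]}}

```text
t: 9.0
tool_pos: [0.5924, -0.0609, 0.1082]
orientation: [0.686, 0.728, -0.001, -0.002]
contact_force: [-14.2, 4.7, 6.5]
opening: -0.0003
grasp_force: 8.2
```

>>> {"name": "send_rows", "arguments": {"moves": [[[0, -0.04, 0], 0], [[0, -0.06, 0], 0], [[0, -0.08, 0], 0], [[0, -0.08, 0], 0], [[0, -0.06, 0], 0], [[0, 0, 0], 0], [[0, 0, 0], 0], [[0, 0, 0], 0], [[0, 0, 0], 0], [[0, 0, 0], 0]]}}

```text
t: 10.25
tool_pos: [0.5308, -0.0657, 0.1084]
orientation: [0.686, 0.727, 0.0, -0.0]
contact_force: [-0.5, 0.1, 0.9]
opening: 0.0001
grasp_force: 0.0
```

Run:
```python
from h import *
from rig import snapshot
d0=np.load("pics/scene0.npy",allow_pickle=True).item()
for d in(d0,snapshot("scene")):
    im=d["pixels"].astype(int); r,g,b=im[...,0],im[...,1],im[...,2]; m=(r>100)&(g<60)&(b<60); m[:,:338]=0;m[:,380:]=0;m[:170]=0;m[250:]=0
    v=np.argwhere(m); print(len(v),v.mean(0),v.max(0))
```

```text
16 [199.4375 343.875 ] [201 348]
14 [199.21428571 343.35714286] [200 347]
```

The ball is back at its rest pixel and there is no contact, so the lever is fully out. Second press, to the same commanded pose:

>>> {"name": "send_rows", "arguments": {"moves": [[[0, 0.05, 0], 0], [[0, 0.04, 0], 0], [[0, 0.04, 0], 0], [[0, 0.04, 0], 0], [[0, 0.04, 0], 0], [[0, 0.03, 0], 0], [[0, 0.02, 0], 0], [[0, 0.02, 0], 0], [[0, 0.01, 0], 0], [[0, 0, 0], 0]]}}

```text
t: 11.55
tool_pos: [0.5881, -0.0611, 0.1081]
orientation: [0.686, 0.728, -0.0, -0.001]
contact_force: [-5.4, 4.4, 1.8]
opening: -0.0
grasp_force: 3.1
```

>>> {"name": "send_rows", "arguments": {"moves": [[[0, 0.01, 0], 0], [[0, 0.01, 0], 0], [[0, 0.005, 0], 0], [[0, 0, 0], 0], [[0, 0, 0], 0]]}}

```text
t: 12.18
tool_pos: [0.5919, -0.0606, 0.108]
orientation: [0.686, 0.728, -0.001, -0.002]
contact_force: [-12.9, 5.1, 4.8]
opening: -0.0001
grasp_force: 6.2
```

>>> {"name": "send_rows", "arguments": {"moves": [[[0, 0.005, 0], 0], [[0, 0, 0], 0], [[0, 0, 0], 0], [[0, 0, 0], 0]]}}

```text
t: 12.68
tool_pos: [0.5923, -0.0605, 0.1079]
orientation: [0.686, 0.728, -0.002, -0.002]
contact_force: [-15.2, 4.6, 7.8]
opening: 0.0002
grasp_force: 8.3
```

>>> {"name": "send_rows", "arguments": {"moves": [[[0, 0, 0], 0], [[0, 0, 0], 0], [[0, 0, 0], 0], [[0, 0, 0], 0]]}}

```text
t: 13.18
tool_pos: [0.5923, -0.0605, 0.1079]
orientation: [0.686, 0.728, -0.002, -0.002]
contact_force: [-16.3, 5.7, 7.7]
opening: -0.0003
grasp_force: 8.3
```

```bash
python3 -c "
from rig import monitor,sign_off
print(monitor.state()['contact_force']); print(sign_off())"
```

```text
[-16.27592852   5.65534291   7.73171584]
the job is handed in; nothing more can be done
None
```

I pressed the lever to its stop, let it spring fully back out, then pressed it to the stop again and handed the job in at about 13 s with the fingers still holding it there at roughly 16–19 N; no verdict came back.

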